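# Fit a sprung load resistor between its brackets

### The arm

A 6-joint arm with a two-finger parallel gripper is mounted at the origin on the work surface. World frame = base frame: x ahead of the robot, y to its left, z up, the work surface at z = 0. Lengths are in mm, angles in rad, forces in N, time in s.
With the tool pointing down it reaches from about 150 to 775 mm from the base axis. Payload 6.1 kg.
Tool frame: the origin (TCP) lies on the centre line of the jaws, within the pads' length; the fingertips stand 8 mm ahead of it and the grasp point (between the pads) lies 11 mm behind it; z points along the fingers, y is the line along which they close (so a half turn about z gives the same grasp; the last joint's range is limited). The gripper opens to 85 mm and grips with 20 to 120 N. Pads are 22 mm wide; open, the fingers measure 114 mm over their backs; the gripper's body (76 mm by 85 mm) begins 54 mm behind the grasp point. The pads swing forward as they close: fully open they stand 13 mm farther back than shut.
Start: joints at [-1.313, 0.126, -0.04, 1.405, 0, 1.571], TCP at [133.845, -507.636, 239.295] pointing down, gripper open.
Joint ranges: [-2.72, 2.72], [-0.95, 1.95], [-1.27, 1.35], [-1.78, 2.02], [-1.46, 1.47], [-3.14, 3.14]. Speed limits (rad/s): [2.39, 2.39, 3.01, 3.14, 3.14, 3.14].

### API

Orientations are given as a 3x3 rotation matrix whose columns are the frame's x, y, z axes.
In Python, from rig import * gives the robot as it stands. The module is installed in compiled form; this text tells all that it offers.
- The arm moves only by the shell command python3 -m handwheel 'ROWS' [FORCE]. ROWS is JSON, a list that holds one entry, the list of rows, each a list of 7 numbers: the shift along the world's x, y, z in m, then the turn, a rotation vector about the world's x, y, z in degrees, then the finger opening in m, from 0 to 0.0854. A call has 1 to 20 rows; each row is the pose to reach, as a shift and turn from the pose commanded when the call began; what a row does not reach only later rows make up. A row lasts 1/8 s, in which the tool goes at most 62.5 mm and 10.7 degrees, less where a joint would pass 70% of its speed; a pose out of reach is approached as far as the arm can. A call with a gripper value outside its range is refused whole. The fingers move at their own pace and stop on an object; FORCE is the grip in N (left out, the last holds). Time passes only in rows, so rows that repeat a pose let the fingers close. It gives the time, the measured TCP pose, the force, the opening and the grip force at its end, in the units of the state.
- get_obs(): the state, without advancing time (a new reading comes with each control period).
- snapshot(name): name is "side" or "top"; returns a dict with "img" (420x560x3 uint8, red, green, blue), "range_z" (420x560 float32, mm along the optical axis (not along the pixel's ray), 0 where there is no reading), "fovy" (degrees; the focal length in pixels is half the picture's height over the tangent of half this angle, whatever the lens; pixels are square), "cx", "cy" (the principal point, pixels), "xyz" and "orientation" of the camera in the world. Camera axes: x right, y down, z forward; pixel columns grow to the right and rows downward; lengths in mm; the calibration is good to about 2 mm. A picture is of the moment at which its call begins.
- finish_job(): hands the job in; it is judged then, once.
The state is a dict: "clock": time; "q": joint angles; "qd": joint speeds; "effort": joint torques, N m; "ee_pos": TCP position; "tool_rot": TCP orientation; "force": force on the tool from outside, world axes, zero at the start; "moment": the same for the moment, N m; "finger_gap": opening from 0.0 (shut) to 1.0 (fully open); "grip_force": force on a finger pad.
Only numpy, scipy, OpenCV 4.12 (cv2) and the standard library are available. Lean on these libraries where they do the work, as an engineer would, in place of code of your own. Each camera call takes 0.05 s, during which the arm holds its last target. There are 200 camera calls.

### The job

Lift the white block-shaped load resistor off its plywood cradle and fit it between the two aluminium brackets of the test-load mount: its long sprung pin in the recess of the tall bracket and its short fixed pin fully home in the hole of the short bracket, so that it stays there level by its own spring when let go. Work gently: never ram, jam or drop the resistor against the brackets. Leave the meter, the capacitors and the transformer standing around it where they are.

Things in the scene. Friction and masses are not known exactly. Their poses are not given: they have to be found in the camera images.
- resistor_mid (a point): Centre of the load resistor: white ceramic bar, 26 x 26 mm square section, 90 mm long over its two steel end caps, 0.14 to 0.27 kg. Its long axis is y: sprung pin at the +y end, fixed pin at the -y end. It lies level in the cradle, centre 39 mm above the table.
- sprung_tip (a point): Round nose of the resistor's brass sprung pin (8 mm diameter), on the bar's axis, 70 mm from the bar's centre when free. The pin is polished and slides easily; it pushes into the bar along y by up to 22 mm, then meets a hard stop. It pushes back with 1.2 N when just touched and 0.25 N more per mm: 5.2 N at 16 mm, 6.7 N at 22 mm.
- fixed_tip (a point): End of the resistor's rigid steel pin, on the bar's axis, 50 mm from the bar's centre: 8 mm diameter, 5 mm long, standing out of the -y end cap (cap face 45 mm from the centre).
- cradle: Fixed plywood cradle holding the resistor at the start. Origin on the table under its middle. Floor plate 60 x 100 mm, 6 mm thick; two ribs across it (60 mm clear between them, tops 26 mm high, end lips 32 mm high) carry the bar, leaving its middle free for fingers on both sides.
- mount: Test-load mount, fixed: black base 70 x 155 mm, 8 mm thick, with two aluminium brackets facing each other along y. Origin on the table under the seated resistor's centre. Both brackets are clamped at one common height that is NOT measured and differs: the level axis of their two openings, at x = 0, is somewhere from 50 to 74 mm above the table; find it by sight or feel.
- short_bracket (a point): On the table under the inner face of the short bracket (mount y = -45 mm), axes as the mount. A 40 mm wide, 10 mm thick plate with a 13 x 13 mm square hole through it; its top edge is 10 mm above the hole's axis. Takes the fixed pin; seated, the cap face rests on the plate. The 5 mm pin must pass in front of this face on its way down.
- tall_bracket (a point): On the table under this bracket's inner face (mount y = +59 mm), axes as the mount. Top edge 54 mm above the axis. Recess 13 mm wide, 9 mm deep: flat floor, lower wall 6.5 mm below the axis, roof sloping from 13 mm above at the mouth to 4 mm at the floor. Upright ribs 2.5 mm proud, 14 mm apart, guide the pin down the face; there it must be 16 to 22 mm in so that the fixed pin clears; seated 2 mm in.
- meter: Bystander: panel meter standing upright, 64 mm wide, 56 mm high; origin under its dial plate. Not to be moved.
- capacitor_a: Bystander: black capacitor can standing upright, 25 mm in diameter, 40 mm high; origin at the centre of its underside. Not to be moved.
- capacitor_b: Bystander: a second capacitor can of the same kind. Not to be moved.
- transformer: Bystander: small steel and copper transformer, about 66 x 80 mm, 50 mm high; origin at the centre of its underside. Not to be moved.
Mind the look-alikes: they are no part of the job. What is shaped like the mount but green or red is not meant. Of the things that look like the cradle, the largest one is meant.

How it is judged (in metres and radians):
On the way, in this order (a step that is already met when the one before it is completed fails the run):
1. the resistor is lifted clear of the cradle (height (world z) of resistor_mid above 0.06 m and contact force between resistor and cradle below 0.1 N), for 0.1 s.
2. the resistor is between the brackets with its sprung pin pressed in (distance between resistor_mid and sprung_tip below 0.06 m and y of resistor_mid in the frame of mount between -0.012 and 0.012 m and x of resistor_mid in the frame of mount between -0.012 and 0.012 m), for 0.1 s.
At the end, for the whole second after the job is handed in: The resistor rests released between the brackets: centre within 2 mm along the gap and 3.5 mm across it of its seated place, 43 to 79 mm above the table, axis within 0.05 rad of the mount's y, sprung nose 5 mm or more (within 4 mm across) in the tall bracket, fixed pin 3 mm or more in the short one (x of resistor_mid in the frame of mount between -0.0035 and 0.0035 m and y of resistor_mid in the frame of mount between -0.002 and 0.002 m and z of resistor_mid in the frame of mount between 0.043 and 0.079 m and y of sprung_tip in the frame of mount between 0.064 and 0.071 m and x of sprung_tip in the frame of mount between -0.004 and 0.004 m and angle between the y axis of resistor_mid and the y axis of mount, either way round below 0.05 rad and linear speed of resistor below 0.01 m/s); the robot touches nothing.
It fails at once if the resistor presses or strikes the mount with more than 25 N (contact force between resistor and mount above 25 N).
It fails at once if a neighbouring meter, capacitor or transformer is moved by more than 15 mm (distance of any of meter, capacitor_a, capacitor_b, transformer from where it was at the start of the episode above 0.015 m).
It also fails if it takes over 72 s, if anything falls off the work surface, if the arm or the gripper's body presses on something with over 40 N, if the wrist force passes 120 N, or if a joint passes its speed limit or range.

## Working session

There is one attempt and no reset: what is moved stays moved. The work goes in short steps, Python scripts to look and compute and a shell command to move; the robot and the scene stay as the last step left them, time stands still between calls to the robot, and variables do not carry over. Pictures are saved under pics/ and viewed, at most 10 in all, crops included, and the job is handed in when it is done.

```bash
mkdir -p pics
cat > h.py <<'E'
from rig import *
import numpy as np, cv2
def shot(n,f):
    s=snapshot(n); np.savez('pics/'+f+'.npz',**s); cv2.imwrite('pics/'+f+'.png',s['img'][:,:,::-1]); return s
def world(s,u,v,z=None):
    f=210/np.tan(np.radians(float(s['fovy']))/2); R=np.array(s['orientation']); c=np.array(s['xyz'])
    d=np.array([(u-s['cx'])/f,(v-s['cy'])/f,1.0])
    r=R@d
    if z is not None: return c+r*(z-c[2])/r[2]
    return c+r*float(s['range_z'][int(round(v)),int(round(u))])
def cloud(s):
    f=210/np.tan(np.radians(float(s['fovy']))/2); R=np.array(s['orientation']); c=np.array(s['xyz'])
    v,u=np.mgrid[0:420,0:560]; Z=s['range_z']
    P=np.stack([(u-s['cx'])/f*Z,(v-s['cy'])/f*Z,Z],-1)@R.T+c
    P[Z==0]=np.nan; return P
def load(f): return dict(np.load('pics/'+f+'.npz'))
E
python3 - <<'E'
from h import *
np.set_printoptions(precision=3,suppress=True)
for n in ('top','side'):
    s=shot(n,n+'0'); print(n,s['fovy'],s['xyz'],s['orientation'],s['cx'],s['cy'])
o=get_obs();print(o)
E
```

```text
top 42.9763684851913 [ 412.834  -38.097 1195.02 ] [[ 0.008 -0.993  0.116]
 [-1.    -0.005  0.022]
 [-0.021 -0.116 -0.993]] 280.285167975773 209.2481480066192
side 48.366583630733594 [176.083 659.93  575.045] [[-0.894 -0.225  0.389]
 [-0.448  0.494 -0.745]
 [-0.024 -0.84  -0.542]] 280.18160850097274 206.5831235955775
{'clock': 0.1, 'q': array([-1.313,  0.126, -0.041,  1.405,  0.   ,  1.571]), 'qd': array([ 0.   , -0.001,  0.003, -0.001,  0.002,  0.001]), 'effort': array([  0.001, -43.69 ,  35.361,   0.014,   0.   ,  -0.   ]), 'ee_pos': array([ 133.76 , -507.316,  238.599]), 'tool_rot': array([[ 0.967,  0.255, -0.   ],
       [ 0.255, -0.967,  0.001],
       [ 0.   , -0.001, -1.   ]]), 'force': array([-0.426, -0.126, -0.074]), 'moment': array([-0.011, -0.016,  0.031]), 'grip_force': 0.0, 'finger_gap': 0.9999893557765039}
```

View pics/top0.png

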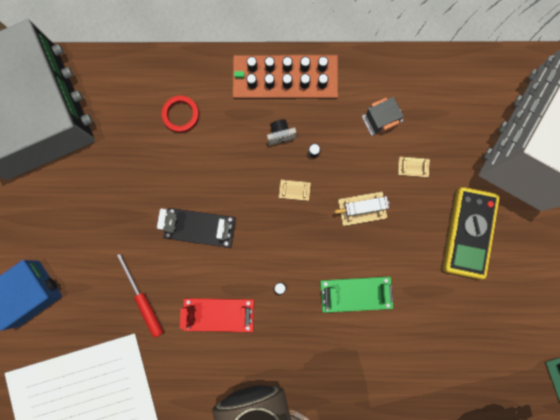

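View pics/side0.png

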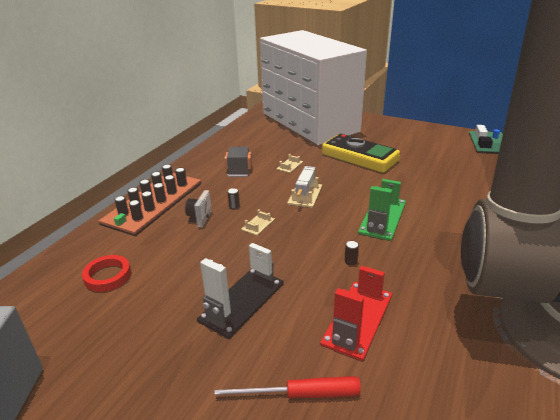

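The top view shows the black mount at (197,228) with its tall bracket on the left (+y). The resistor is in its cradle at (363,208), with the brass pin on the left at (338,211). In the side view the mount is at (240,285), with the tall bracket at (215,290) and the short one at (260,262).

Run:
```python
from h import *
np.set_printoptions(precision=1,suppress=True)
s=load('top0');P=cloud(s);im=s['img'].astype(int)
def reg(u0,u1,v0,v1,f,name):
    Q=P[v0:v1,u0:u1].reshape(-1,3);C=im[v0:v1,u0:u1].reshape(-1,3)
    m=f(Q,C);q=Q[m]
    r=cv2.minAreaRect(q[:,:2].astype(np.float32)); print(name,len(q),'z med',np.median(q[:,2]),np.percentile(q[:,2],[5,95]),'rect',np.round(r[0],1),np.round(r[1],1),round(r[2],2),'mean',q.mean(0)); return q
reg(335,395,185,230,lambda q,c:(q[:,2]>46)&(q[:,2]<60),'res top')
reg(335,395,185,230,lambda q,c:(q[:,2]>3)&(q[:,2]<60),'cradle all')
reg(150,245,200,255,lambda q,c:(q[:,2]>5)&(q[:,2]<12),'base')
q=P[200:255,150:245].reshape(-1,3);z=q[:,2];print(np.histogram(z[z>4],bins=np.arange(4,140,4)))
for w in ((150,200),(205,245)):
    reg(*w,200,255,lambda q,c:(q[:,2]>50),'bracket')
# side
s2=load('side0');P2=cloud(s2)
for n,(u0,u1,v0,v1) in dict(tall=(195,235,250,330),short=(245,280,235,280),res=(290,325,160,210)).items():
    q=P2[v0:v1,u0:u1].reshape(-1,3); q=q[q[:,2]>(46 if n=='res' else 30)]
    print(n,np.nanmax(q[:,2]),np.nanpercentile(q[:,2],[50,95,98]),np.nanmean(q,axis=0), cv2.minAreaRect(q[:,:2].astype(np.float32)))
a=cv2.resize(s['img'][195:260,150:250,::-1],(800,520),interpolation=cv2.INTER_CUBIC)
b=cv2.resize(s['img'][185:232,325,None,::-1] if 0 else s['img'][180:245,325:400,::-1],(600,520),interpolation=cv2.INTER_CUBIC)
c=cv2.resize(s2['img'][235:335,190:290,::-1],(600,600),interpolation=cv2.INTER_CUBIC)
cv2.imwrite('pics/c1.png',a);cv2.imwrite('pics/c2.png',b);cv2.imwrite('pics/c3.png',c)
```

```text
res top 513 z med 51.78825463368844 [47.8 54.9] rect [ 553.7 -192.7] [ 26.7 104.2] 9.85 mean [ 554.5 -198.8   51.6]
cradle all 1319 z med 21.09018232377548 [ 3.5 54.1] rect [ 558.3 -199.5] [ 99.5 136.1] 0.3 mean [ 552.9 -195.1   27. ]
base 1527 z med 8.064895141328407 [ 5.4 11.1] rect [512.7 174.2] [117.  204.6] 1.9 mean [509.6 169.5   8.1]
(array([913, 789,  66,   2,   0,   3,   9,  10,  18,  18,  50,  42,  16,
        13,  27,  15,   7,  18,  61,  40,  11,  10,  12,   6,  11,   9,
         7,  12,  15,  73,  53,   1,   0]), array([  4,   8,  12,  16,  20,  24,  28,  32,  36,  40,  44,  48,  52,
        56,  60,  64,  68,  72,  76,  80,  84,  88,  92,  96, 100, 104,
       108, 112, 116, 120, 124, 128, 132, 136]))
bracket 292 z med 114.248271992426 [ 57.4 126. ] rect [517.2 225. ] [15.8 40.2] 81.43 mean [516.3 222.9 102.7]
bracket 138 z med 77.73197738525369 [50.5 82.6] rect [501.6 110.4] [39.8 17.9] 0.32 mean [501.3 110.7  73. ]
tall 127.15238206725593 [ 81.4 125.4 125.9] [514.8 233.1  82.4] ((519.2141723632812, 232.1359100341797), (27.305744171142578, 42.50037384033203), 83.17113494873047)
short 83.46676240459618 [60.6 81.8 82.5] [500.4 115.8  59.8] ((502.4171447753906, 108.08190155029297), (23.72634506225586, 42.38996505737305), 83.81254577636719)
res 57.092916298901514 [54.1 55.8 56.1] [ 553.5 -192.1   53.4] ((554.9229736328125, -195.73947143554688), (26.66304588317871, 97.146484375), 11.259799003601074)
```

View pics/c1.png

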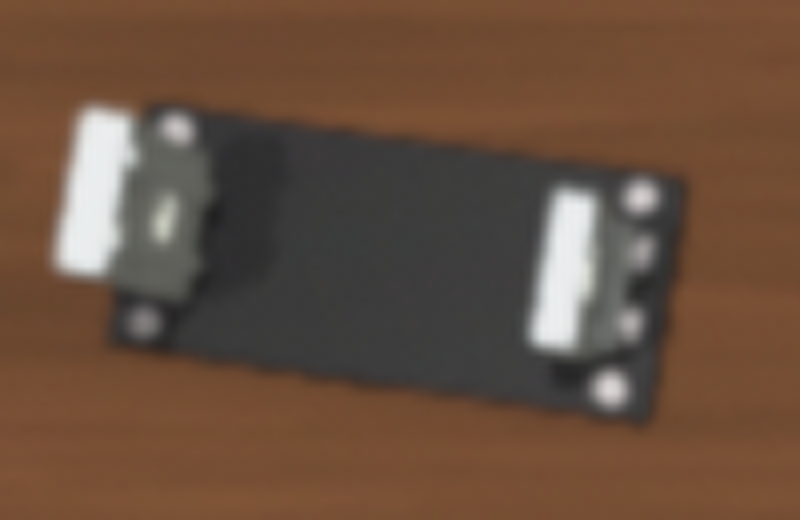

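View pics/c2.png

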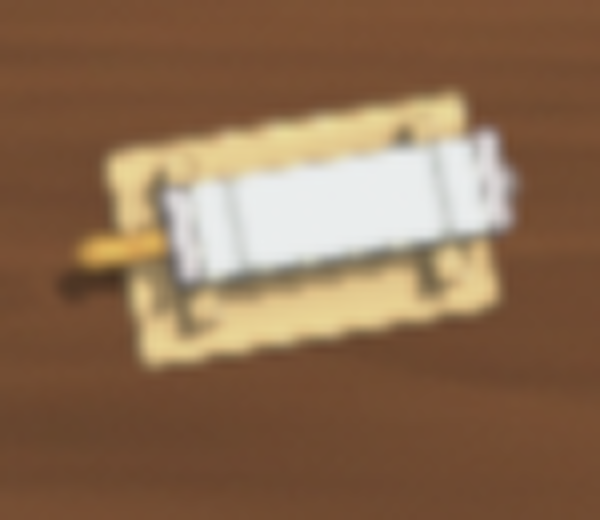

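The first crop shows the base corners at (150,100), (685,178), (648,422) and (110,345). The short bracket's inner top edge runs (555,187)–(530,345), and the tall one's runs (135,112)–(110,275). The second crop shows the bar's top corners at (165,187), (495,132), (512,228) and (185,280), with the pin nose at (78,250).

Run:
```python
from h import *
np.set_printoptions(precision=1,suppress=True)
s=load('top0')
def w(L,u0,v0,z): return np.array([world(s,u0+(x+.5)/8-.5,v0+(y+.5)/8-.5,z)[:2] for x,y in L])
def ang(d): return np.degrees(np.arctan2(-d[0],d[1])) # yaw of +y axis
B=w([(150,100),(685,178),(648,422),(110,345)],150,195,8)
print('base',B,'c',B.mean(0),'len',np.linalg.norm(B[0]-B[1]),np.linalg.norm(B[1]-B[2]),'yaw',ang(B[0]-B[1]),ang(B[3]-B[2]))
S=w([(555,187),(530,348),(600,192),(575,354)],150,195,81.7);T=w([(135,112),(110,277),(82,105),(58,272)],150,195,125.7)
print('short',S,S[:2].mean(0),np.linalg.norm(S[0]-S[1]),S[2:].mean(0));print('tall',T,T[:2].mean(0),np.linalg.norm(T[0]-T[1]))
print('yaw bracket',ang(T[:2].mean(0)-S[:2].mean(0)),'gap',np.linalg.norm(T[:2].mean(0)-S[:2].mean(0)))
R=w([(165,187),(495,132),(512,228),(185,280)],325,180,52)
print('res',R,R.mean(0),np.linalg.norm(R[0]-R[1]),np.linalg.norm(R[1]-R[2]),ang(R[0]-R[1]),ang(R[3]-R[2]))
N=w([(78,250)],325,180,39);print('nose',N,np.linalg.norm(N[0]-R.mean(0)))
P=world(s,0,0,0)
for u,v,z,n in ((314,149,40,'cap'),(282,136,56,'meter'),(280,288,40,'cap2')):print(n,world(s,u,v,z))
```

```text
base [[555.  240.4]
 [533.8  89.1]
 [465.5  98.2]
 [486.  249.4]] c [510.1 169.3] len 152.77893139928656 68.92236349752446 yaw -7.983491237955659 -7.709591759150047
short [[523.7 115.4]
 [481.4 121.1]
 [522.5 103.5]
 [479.9 109.2]] [502.6 118.2] 42.75605543875512 [501.2 106.4]
tall [[537.9 216.5]
 [495.9 221.5]
 [539.6 230.1]
 [497.1 234.7]] [516.9 219. ] 42.25807991806
yaw bracket -8.091166955923512 gap 101.76985100402821
res [[ 560.7 -152.6]
 [ 576.1 -241.4]
 [ 550.1 -245.6]
 [ 535.6 -157.8]] [ 555.6 -199.4] 90.09558023065273 26.34918115416073 9.833239647556425 9.407266084446556
nose [[ 545.  -130.2]] 69.9589211383475
cap [681.9 -85.9  40. ]
meter [707.  -15.4  56. ]
cap2 [377.7 -13.3  40. ]
```

View pics/c3.png

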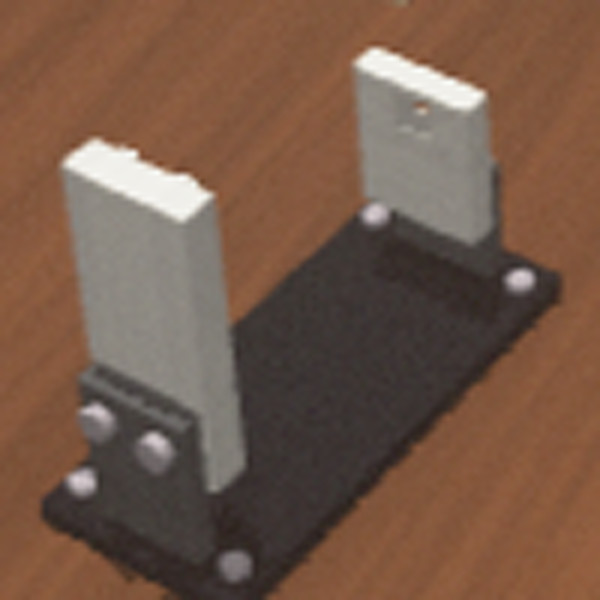

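The third crop shows the bracket shapes. The depth data puts the bracket tops at about 125.5 and 81.7, so the axis is at about z = 71.5. Resistor: (555.3,-199.4), yaw 9.6°. Mount: about (508.9,162), yaw −8°. I'll move above the resistor.

```bash
python3 -m handwheel '[[[0.2,0.15,-0.03,0,0,42,0.0854],[0.4215,0.308,-0.09,0,0,84.8,0.0854],[0.4215,0.308,-0.09,0,0,84.8,0.0854],[0.4215,0.308,-0.09,0,0,84.8,0.0854],[0.4215,0.308,-0.09,0,0,84.8,0.0854],[0.4215,0.308,-0.09,0,0,84.8,0.0854],[0.4215,0.308,-0.09,0,0,84.8,0.0854],[0.4215,0.308,-0.09,0,0,84.8,0.0854],[0.4215,0.308,-0.09,0,0,84.8,0.0854],[0.4215,0.308,-0.09,0,0,84.8,0.0854],[0.4215,0.308,-0.09,0,0,84.8,0.0854],[0.4215,0.308,-0.09,0,0,84.8,0.0854],[0.4215,0.308,-0.09,0,0,84.8,0.0854],[0.4215,0.308,-0.09,0,0,84.8,0.0854]]]' 40
python3 -c "from h import *;print(get_obs()['tool_rot'])"
```

```text
clock: 1.85
ee_pos: [555.0, -200.2, 149.6]
tool_rot: [[-0.165, 0.986, 0.0], [0.986, 0.165, -0.0], [-0.0, 0.0, -1.0]]
force: [0.3, -0.2, 1.0]
finger_gap: 1.0
grip_force: 0.0
[[-1.65263305e-01  9.86249375e-01  4.58701072e-04]
 [ 9.86249452e-01  1.65263396e-01 -1.68877737e-04]
 [-2.42362060e-04  4.24484388e-04 -9.99999881e-01]]
```

```bash
python3 -m handwheel '[[[0,0,-0.05,0,0,0,0.0854],[0.0003,0.0005,-0.09,0,0,0,0.0854],[0.0003,0.0005,-0.115,0,0,0,0.0854],[0.0003,0.0005,-0.1215,0,0,0,0.0854],[0.0003,0.0005,-0.1215,0,0,0,0.045],[0.0003,0.0005,-0.1215,0,0,0,0.035],[0.0003,0.0005,-0.1215,0,0,0,0.015],[0.0003,0.0005,-0.1215,0,0,0,0.015],[0.0003,0.0005,-0.1215,0,0,0,0.015],[0.0003,0.0005,-0.1215,0,0,0,0.015]]]' 60
```

```text
clock: 3.1
ee_pos: [556.3, -199.5, 29.1]
tool_rot: [[-0.166, 0.986, 0.002], [0.986, 0.166, -0.001], [-0.001, 0.002, -1.0]]
force: [-1.9, -0.2, 7.1]
finger_gap: 0.293
grip_force: 59.7
```

```bash
python3 -m handwheel '[[[0,0,0.01,0,0,0,0.015],[0,0,0.04,0,0,0,0.015],[0,0,0.08,0,0,0,0.015],[0,0,0.1,0,0,0,0.015],[0,0.03,0.1,0,0,0,0.015],[-0.01,0.07,0.1,0,0,-4,0.015],[-0.02,0.12,0.1,0,0,-8,0.015],[-0.03,0.17,0.1,0,0,-12,0.015],[-0.035,0.22,0.1,0,0,-16,0.015],[-0.04,0.26,0.1,0,0,-17.5,0.015],[-0.045,0.30,0.09,0,0,-17.5,0.015],[-0.05,0.325,0.08,0,0,-17.5,0.015],[-0.05,0.338,0.077,0,0,-17.5,0.015],[-0.05,0.342,0.077,0,0,-17.5,0.015],[-0.05,0.342,0.077,0,0,-17.5,0.015],[-0.05,0.342,0.077,0,0,-17.5,0.015]]]'
python3 - <<'E'
from h import *
np.set_printoptions(precision=3,suppress=True)
o=get_obs();print(o['ee_pos'],o['tool_rot'],o['force'],o['moment'])
s=shot('side','s1');t=shot('top','t1')
a=cv2.resize(s['img'][215:335,180:320,::-1],(700,600),interpolation=cv2.INTER_CUBIC)
cv2.imwrite('pics/c4.png',a)
E
```

```text
clock: 5.1
ee_pos: [506.0, 142.1, 105.1]
tool_rot: [[0.139, 0.99, 0.001], [0.99, -0.139, -0.0], [-0.0, 0.001, -1.0]]
force: [-0.1, 0.4, -2.3]
finger_gap: 0.295
grip_force: 59.2
[506.021 142.12  105.141] [[ 0.139  0.99   0.001]
 [ 0.99  -0.139 -0.   ]
 [-0.     0.001 -1.   ]] [-0.085  0.43  -2.32 ] [-0.019  0.021 -0.012]
```

View pics/c4.png

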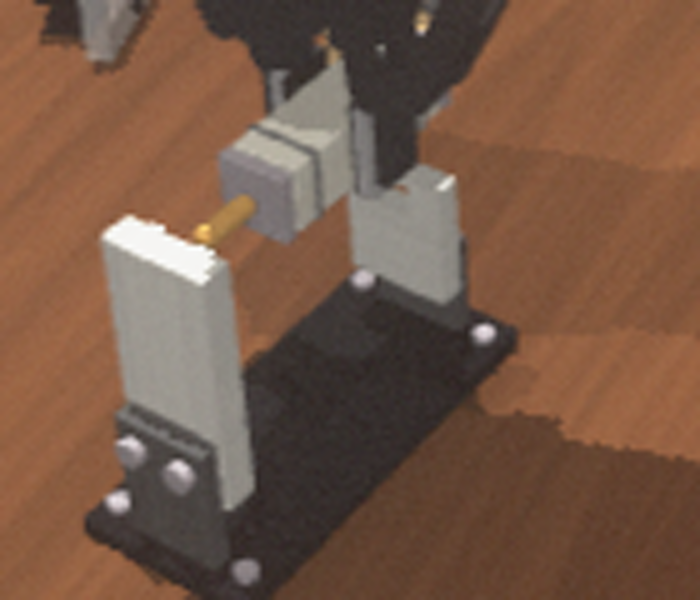

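The picture shows the bar held level, with the nose at crop (203,233), i.e. side pixel (220.6,261.6). The tall bracket's top corners are at about (107,228), (203,283), (225,262) and (128,216). I'll check the lateral offset of each numerically in the same camera.

Run:
```python
from h import *
np.set_printoptions(precision=1,suppress=True)
s=load('s1')
W=lambda x,y,z=None: world(s,180+(x+.5)/5-.5,215+(y+.5)/5-.5,z)
print('nose',W(203,234,115),W(205,236))
T=np.array([W(x,y,125.5) for x,y in [(107,228),(203,283),(225,262),(128,216)]]);print(T,T.mean(0))
a=np.radians(-8);yv=np.array([-np.sin(a),np.cos(a)]);xv=np.array([np.cos(a),np.sin(a)]);o=np.array([508.9,162.3])
f=lambda p:np.array([(p[:2]-o)@xv,(p[:2]-o)@yv])
print('mount frame: nose',f(W(203,234,115)),'tall',np.array([f(p) for p in T]))
t=load('t1');P=cloud(t);q=P.reshape(-1,3)
F=np.stack([(q[:,:2]-o)@xv,(q[:,:2]-o)@yv,q[:,2]],1)
m=(abs(F[:,0])<30)&(F[:,1]>56)&(F[:,1]<85)&(F[:,2]>118)&(F[:,2]<135);G=F[m];print('top tall',G.min(0),G.max(0),G.mean(0))
m=(abs(F[:,0])<12)&(F[:,1]>27)&(F[:,1]<54)&(F[:,2]>105)&(F[:,2]<128);G=F[m];print('pin',len(G),G.min(0),G.max(0),np.median(G,0))
m=(abs(F[:,0])<25)&(F[:,1]>15)&(F[:,1]<26)&(F[:,2]>120)&(F[:,2]<140);G=F[m];print('bar',len(G),G.min(0),G.max(0),np.median(G,0))
im=t['img'][190:260,140:240,::-1];cv2.imwrite('pics/c5.png',cv2.resize(im,(800,560),interpolation=cv2.INTER_CUBIC))
```

```text
nose [520.1 205.6 115. ] [514.9 211.6 120.5]
[[540.3 225.9 125.5]
 [500.  235.  125.5]
 [499.2 224.2 125.5]
 [537.8 218.4 125.5]] [519.3 225.9 125.5]
mount frame: nose [ 5.1 44.4] tall [[ 22.3  67.4]
 [-18.9  70.7]
 [-18.2  59.9]
 [ 20.8  59.6]]Traceback (most recent call last):
  File "<stdin>", line 12, in <module>
    return umr_minimum(a, axis, None, out, keepdims, initial, where)
ValueError: zero-size array to reduction operation minimum which has no identity
```

Run:
```python
from h import *
t=load('t1')
im=t['img'][185:255,140:240,::-1];cv2.imwrite('pics/c5.png',cv2.resize(im,(800,560),interpolation=cv2.INTER_CUBIC))
```

```text
(no output)
```

View pics/c5.png

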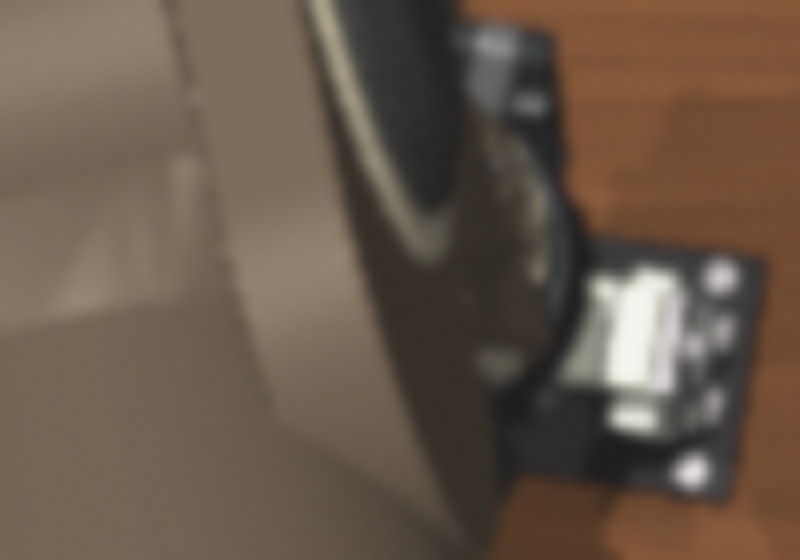

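The gripper hides most of the top view, but the bar's -y end can be seen over the short bracket at (645,330), roughly centred. Next I'll lower 10 mm and feel for the tall bracket with the sprung nose.

```bash
python3 -m handwheel '[[[0,0,-0.01,0,0,0,0.015],[0.0009,0.0065,-0.01,0,0,0,0.015],[0.0009,0.0065,-0.01,0,0,0,0.015],[0.0009,0.0065,-0.01,0,0,0,0.015]]]'
python3 -m handwheel '[[[0.0006,0.0042,0,0,0,0,0.015],[0.0006,0.0042,0,0,0,0,0.015],[0.0006,0.0042,0,0,0,0,0.015]]]'
python3 -m handwheel '[[[0.0006,0.0040,0,0,0,0,0.015],[0.0006,0.0040,0,0,0,0,0.015],[0.0006,0.0040,0,0,0,0,0.015]]]'
python3 -m handwheel '[[[0.0006,0.0040,0,0,0,0,0.015],[0.0006,0.0040,0,0,0,0,0.015],[0.0006,0.0040,0,0,0,0,0.015]]]'
```

```text
clock: 5.7
ee_pos: [506.6, 149.6, 94.9]
tool_rot: [[0.138, 0.99, 0.0], [0.99, -0.138, -0.0], [-0.0, 0.0, -1.0]]
force: [0.3, -0.9, -2.4]
finger_gap: 0.295
grip_force: 59.2
clock: 6.08
ee_pos: [507.1, 153.5, 94.9]
tool_rot: [[0.138, 0.99, 0.0], [0.99, -0.138, -0.0], [-0.0, 0.0, -1.0]]
force: [0.4, -1.6, -3.2]
finger_gap: 0.3
grip_force: 59.2
clock: 6.45
ee_pos: [507.7, 157.5, 94.8]
tool_rot: [[0.138, 0.99, -0.0], [0.99, -0.138, -0.0], [-0.0, -0.0, -1.0]]
force: [-0.5, -3.2, -2.1]
finger_gap: 0.293
grip_force: 59.3
clock: 6.82
ee_pos: [508.3, 161.5, 94.8]
tool_rot: [[0.138, 0.99, -0.0], [0.99, -0.138, -0.0], [-0.0, -0.0, -1.0]]
force: [-1.2, -4.1, -1.0]
finger_gap: 0.296
grip_force: 59.3
```

```bash
python3 -m handwheel '[[[0.001,-0.0001,0,0,0,0,0.015],[0.002,-0.0003,0,0,0,0,0.015],[0.002,-0.0003,0,0,0,0,0.015],[0.002,-0.0003,0,0,0,0,0.015]]]' | grep -E 'ee_|force'
python3 -m handwheel '[[[-0.001,0.0001,0,0,0,0,0.015],[-0.002,0.0003,0,0,0,0,0.015],[-0.003,0.0004,0,0,0,0,0.015],[-0.004,0.0006,0,0,0,0,0.015],[-0.004,0.0006,0,0,0,0,0.015],[-0.004,0.0006,0,0,0,0,0.015]]]'| grep -E 'ee_|force'
```

```text
ee_pos: [510.4, 161.2, 94.6]
force: [-0.8, -3.3, -3.4]
grip_force: 59.2
ee_pos: [506.2, 161.9, 94.9]
force: [-0.7, -3.0, -0.9]
grip_force: 59.3
```

```bash
python3 -m handwheel '[[[-0.001,0.0001,0,0,0,0,0.015],[-0.001,0.0001,0,0,0,0,0.015],[-0.001,0.0001,0,0,0,0,0.015]]]' | grep -E 'ee_|force'
python3 -m handwheel '[[[-0.001,0.0001,0,0,0,0,0.015],[-0.001,0.0001,0,0,0,0,0.015],[-0.001,0.0001,0,0,0,0,0.015]]]'| grep -E 'ee_|force'
```

```text
ee_pos: [505.2, 162.0, 94.7]
force: [0.1, -2.9, -2.1]
grip_force: 59.3
ee_pos: [504.6, 162.1, 94.9]
force: [1.8, -4.7, -2.4]
grip_force: 59.2
```

```bash
python3 -m handwheel '[[[0.003,-0.0004,0,0,0,0,0.015],[0.0065,-0.0009,0,0,0,0,0.015],[0.0065,-0.0009,0,0,0,0,0.015],[0.0065,-0.0009,0,0,0,0,0.015]]]' | grep -E 'ee_|force'
python3 -m handwheel '[[[0.001,-0.0001,0,0,0,0,0.015],[0.001,-0.0001,0,0,0,0,0.015],[0.001,-0.0001,0,0,0,0,0.015]]]'| grep -E 'ee_|force'
```

```text
ee_pos: [511.2, 161.1, 94.7]
force: [0.8, -4.3, -3.3]
grip_force: 59.2
ee_pos: [511.6, 161.1, 94.7]
force: [-2.5, -3.4, -3.5]
grip_force: 59.3
```

```bash
python3 -m handwheel '[[[-0.002,0.0003,0,0,0,0,0.015],[-0.0036,0.0005,0,0,0,0,0.015],[-0.0030,0.0045,0,0,0,0,0.015],[-0.0024,0.0087,0,0,0,0,0.015],[-0.0024,0.0087,0,0,0,0,0.015],[-0.0024,0.0087,0,0,0,0,0.015]]]' | grep -E 'ee_|force'
python3 -m handwheel '[[[0,0,-0.003,0,0,0,0.015],[0,0,-0.006,0,0,0,0.015],[0,0,-0.008,0,0,0,0.015],[0,0,-0.008,0,0,0,0.015],[0,0,-0.008,0,0,0,0.015]]]' | grep -E 'ee_|force'
python3 - <<'E'
from h import *
s=shot('side','s2')
cv2.imwrite('pics/c6.png',cv2.resize(s['img'][225:315,190:310,::-1],(800,600),interpolation=cv2.INTER_CUBIC))
E
```

```text
ee_pos: [509.3, 169.8, 94.9]
force: [-0.9, -4.9, -0.2]
grip_force: 59.5
ee_pos: [509.4, 169.5, 86.6]
force: [0.2, -5.4, -3.7]
grip_force: 59.4
```

View pics/c6.png

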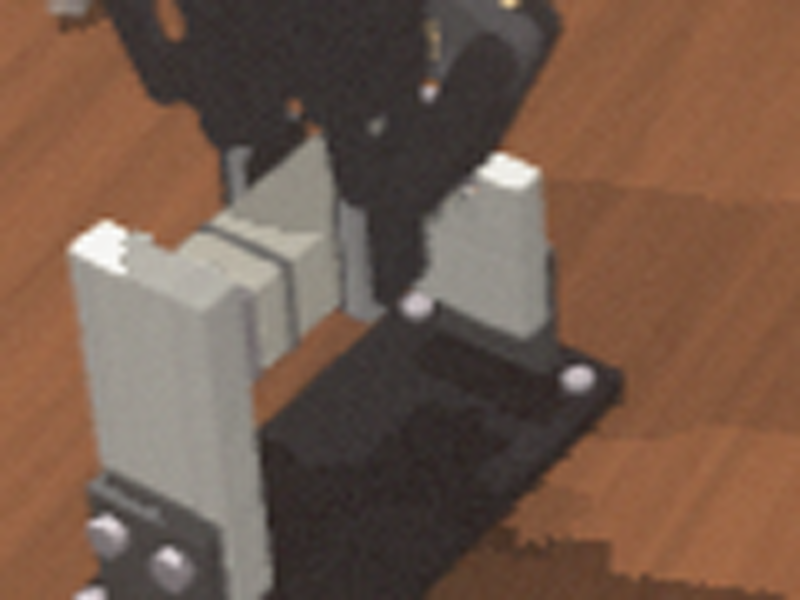

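The bar sits level against the tall face, between the ribs, at (250,270), and the short bracket's top is visible at (510,170). I'll press in 2 mm more and then descend in stages.

```bash
python3 -m handwheel '[[[0.0003,0.002,0,0,0,0,0.015],[0.0003,0.002,-0.002,0,0,0,0.015],[0.0003,0.002,-0.005,0,0,0,0.015],[0.0003,0.002,-0.008,0,0,0,0.015],[0.0003,0.002,-0.008,0,0,0,0.015]]]' | grep -E 'ee_|force'
python3 -m handwheel '[[[0,0,-0.001,0,0,0,0.015],[0,0,-0.002,0,0,0,0.015],[0,0,-0.003,0,0,0,0.015],[0,0,-0.003,0,0,0,0.015]]]' | grep -E 'ee_|force'
python3 -m handwheel '[[[0,0,-0.001,0,0,0,0.015],[0,0,-0.002,0,0,0,0.015],[0,0,-0.002,0,0,0,0.015]]]' | grep -E 'ee_|force'
```

```text
ee_pos: [509.6, 171.3, 78.4]
force: [0.7, -7.1, -3.9]
grip_force: 59.2
ee_pos: [509.7, 171.5, 75.8]
force: [-1.0, -6.3, -2.1]
grip_force: 59.5
ee_pos: [509.7, 171.5, 73.8]
force: [-0.6, -6.6, -1.5]
grip_force: 59.5
```

```bash
python3 -m handwheel '[[[0,0,-0.001,0,0,0,0.015],[0,0,-0.002,0,0,0,0.015],[0,0,-0.003,0,0,0,0.015],[0,0,-0.003,0,0,0,0.015]]]' | grep -E 'ee_|force'
python3 -m handwheel '[[[0,0,-0.001,0,0,0,0.015],[0,0,-0.002,0,0,0,0.015],[0,0,-0.003,0,0,0,0.015],[0,0,-0.003,0,0,0,0.015]]]' | grep -E 'ee_|force'
python3 -m handwheel '[[[0,0,-0.001,0,0,0,0.015],[0,0,-0.002,0,0,0,0.015],[0,0,-0.003,0,0,0,0.015],[0,0,-0.003,0,0,0,0.015]]]' | grep -E 'ee_|force'
```

```text
ee_pos: [507.8, 170.7, 68.5]
force: [-0.3, -5.5, -15.4]
grip_force: 59.9
ee_pos: [508.4, 171.4, 66.5]
force: [-2.0, -4.3, -8.6]
grip_force: 60.8
ee_pos: [510.2, 171.7, 64.8]
force: [2.3, -5.0, -8.0]
grip_force: 60.7
```

```bash
python3 -m handwheel '[[[0,0,-0.001,0,0,0,0.015],[0,0,-0.002,0,0,0,0.015],[0,0,-0.002,0,0,0,0.015]]]' | grep -E 'ee_|force'
python3 -m handwheel '[[[0,0,-0.0015,0,0,0,0.015],[0,0,-0.0015,0,0,0,0.015],[0,0,-0.0015,0,0,0,0.015]]]' | grep -E 'ee_|force'
```

```text
ee_pos: [509.6, 171.8, 62.7]
force: [-0.6, -4.2, -6.9]
grip_force: 61.1
ee_pos: [509.9, 171.9, 61.5]
force: [-0.9, -4.1, -2.3]
grip_force: 61.6
```

Run:
```python
from h import *
np.set_printoptions(precision=2,suppress=True)
s=shot('side','s3')
f=210/np.tan(np.radians(float(s['fovy']))/2);R=np.array(s['orientation']);c=np.array(s['xyz'])
a=np.radians(-8);o=np.array([508.4,162.3])
def pix(x,y,z):
    p=np.array([o[0]+x*np.cos(a)-y*np.sin(a),o[1]+x*np.sin(a)+y*np.cos(a),z]);k=R.T@(p-c);return np.array([s['cx']+f*k[0]/k[2],s['cy']+f*k[1]/k[2]])
im=cv2.resize(s['img'][235:325,190:310,::-1],(800,600),interpolation=cv2.INTER_CUBIC)
for y0 in (9.2,):
  L=[(13,45+y0,84.4),(-13,45+y0,84.4),(-13,45+y0,58.4),(-13,y0-45,58.4),(-13,y0-45,84.4),(-13,45+y0,84.4)]
  q=np.array([(pix(*l)-[190,235]+.5)*800/120 for l in L]).round().astype(int)
  cv2.polylines(im,[q],False,(0,0,255),1)
cv2.imwrite('pics/c7.png',im)
P=cloud(s).reshape(-1,3);d=P[:,:2]-o;X=d@[np.cos(a),np.sin(a)];Y=d@[-np.sin(a),np.cos(a)];Z=P[:,2]
m=(abs(X)<10)&(Y>15)&(Y<52)&(Z>78)&(Z<92);print(m.sum(),np.polyfit(Y[m],Z[m],1),Z[m].mean())
for lo in range(15,52,6):
    k=m&(Y>=lo)&(Y<lo+6);print(lo,k.sum(),np.median(Z[k]) if k.any() else 0)
```

```text
130 [-0.03 87.24] 86.39628681895074
15 28 86.77483243949888
21 28 86.71381288694528
27 34 86.34324575688859
33 22 86.2180431043279
39 13 86.25029121822325
45 5 84.90823438401668
51 0 0
```

View pics/c7.png

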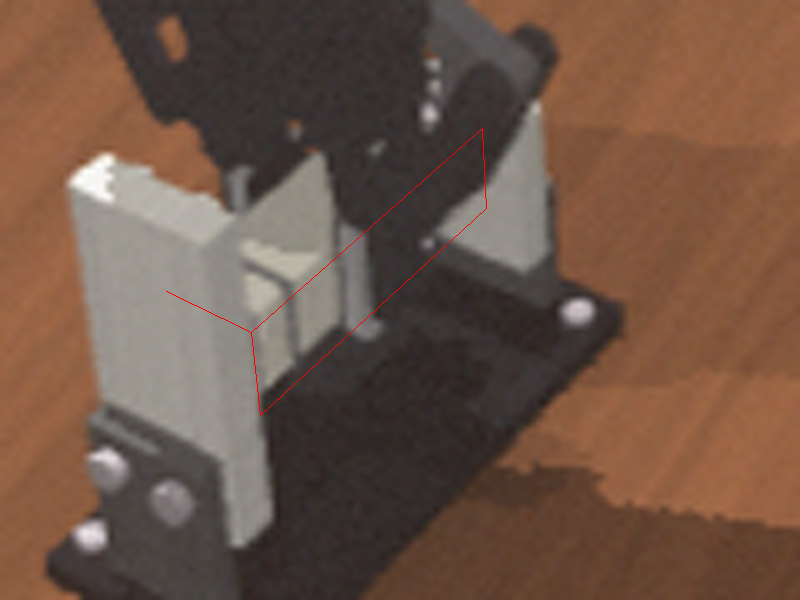

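The overlaid outline of the level bar matches what is visible at (300,320), and the measured slope is under 2°. Now I'll back off along -y toward the hole, watching the force.

```bash
python3 -m handwheel '[[[-0.0003,-0.002,0,0,0,0,0.015],[-0.0006,-0.004,0,0,0,0,0.015],[-0.0006,-0.004,0,0,0,0,0.015]]]' | grep -E 'ee_|force'
python3 -m handwheel '[[[-0.0001,-0.001,0,0,0,0,0.015],[-0.0002,-0.0015,0,0,0,0,0.015],[-0.0002,-0.0015,0,0,0,0,0.015]]]' | grep -E 'ee_|force'
python3 -m handwheel '[[[-0.0001,-0.001,0,0,0,0,0.015],[-0.0002,-0.0015,0,0,0,0,0.015],[-0.0002,-0.0015,0,0,0,0,0.015]]]' | grep -E 'ee_|force'
```

```text
ee_pos: [509.3, 167.8, 61.4]
force: [-0.1, -2.5, -2.3]
grip_force: 61.6
ee_pos: [509.1, 166.3, 61.4]
force: [-0.8, -2.1, -0.1]
grip_force: 61.6
ee_pos: [508.8, 164.8, 61.3]
force: [-0.4, -2.3, -2.1]
grip_force: 61.6
```

```bash
python3 -m handwheel '[[[-0.0002,-0.001,0,0,0,0,0.015],[-0.0002,-0.0015,0,0,0,0,0.015],[-0.0002,-0.0015,0,0,0,0,0.015]]]' | grep -E 'ee_|force'
python3 -m handwheel '[[[-0.0001,-0.0005,0,0,0,0,0.015],[-0.0001,-0.001,0,0,0,0,0.015],[-0.0001,-0.001,0,0,0,0,0.015]]]' | grep -E 'ee_|force'
```

```text
ee_pos: [508.5, 163.3, 61.3]
force: [-0.9, -2.1, -2.4]
grip_force: 61.6
ee_pos: [508.4, 162.3, 61.3]
force: [-0.9, -2.3, -3.1]
grip_force: 61.6
```

```bash
python3 -m handwheel '[[[-0.0001,-0.0005,0,0,0,0,0.015],[-0.0001,-0.0008,0,0,0,0,0.015],[-0.0001,-0.0008,0,0,0,0,0.015]]]' | grep -E 'ee_|force'
python3 -m handwheel '[[[-0.0001,-0.0005,0,0,0,0,0.015],[-0.0001,-0.0008,0,0,0,0,0.015],[-0.0001,-0.0008,0,0,0,0,0.015]]]' | grep -E 'ee_|force'
```

```text
ee_pos: [508.4, 162.0, 61.3]
force: [0.1, 2.6, -2.3]
grip_force: 61.4
ee_pos: [508.4, 162.0, 61.4]
force: [0.9, 6.6, -4.0]
grip_force: 61.3
```

```bash
python3 -m handwheel '[[[0.0001,0.0008,0,0,0,0,0.015],[0.0001,0.0008,-0.001,0,0,0,0.015],[0.0001,0.0008,-0.001,0,0,0,0.015]]]' | grep -E 'ee_|force'
python3 -m handwheel '[[[0,0,-0.0007,0,0,0,0.015],[0,0,-0.0007,0,0,0,0.015]]]' | grep -E 'ee_|force'
python3 -m handwheel '[[[0,0,-0.0007,0,0,0,0.015],[0,0,-0.0007,0,0,0,0.015]]]' | grep -E 'ee_|force'
```

```text
ee_pos: [508.6, 162.0, 60.7]
force: [0.2, 4.6, -0.7]
grip_force: 61.9
ee_pos: [508.7, 161.9, 60.1]
force: [-0.3, 5.8, 1.1]
grip_force: 61.9
ee_pos: [508.9, 161.9, 59.5]
force: [0.0, 5.9, 0.8]
grip_force: 61.9
```

Light contact with the lower walls. Now I'll release slowly.

```bash
python3 -m handwheel '[[[0,0,0,0,0,0,0.027],[0,0,0,0,0,0,0.03],[0,0,0,0,0,0,0.034],[0,0,0,0,0,0,0.04],[0,0,0,0,0,0,0.055],[0,0,0,0,0,0,0.07],[0,0,0,0,0,0,0.07],[0,0,0,0,0,0,0.07],[0,0,0,0,0,0,0.07]]]' 20
python3 -m handwheel '[[[0,0,0.01,0,0,0,0.07],[0,0,0.03,0,0,0,0.07],[0,0,0.07,0,0,0,0.07],[0,0,0.12,0,0,0,0.07],[0,0,0.17,0,0,0,0.07],[0,-0.05,0.2,0,0,0,0.07],[0,-0.11,0.2,0,0,0,0.07],[0,-0.17,0.2,0,0,0,0.07],[0,-0.23,0.2,0,0,0,0.07],[0,-0.25,0.2,0,0,0,0.07],[0,-0.25,0.2,0,0,0,0.07]]]'
python3 - <<'E'
from h import *
np.set_printoptions(precision=1,suppress=True)
t=shot('top','t4');s=shot('side','s4')
A=cv2.resize(t['img'][200:255,150:240,::-1],(490,300),interpolation=cv2.INTER_CUBIC)
B=cv2.resize(s['img'][235:335,190:290,::-1],(300,300),interpolation=cv2.INTER_CUBIC)
cv2.imwrite('pics/c8.png',cv2.resize(np.hstack([A,B]),(800,304)))
a=np.radians(-8);o=np.array([508.6,162.3])
for n,q in (('top',t),('side',s)):
    P=cloud(q).reshape(-1,3);d=P[:,:2]-o;X=d@[np.cos(a),np.sin(a)];Y=d@[-np.sin(a),np.cos(a)];Z=P[:,2]
    m=(abs(X)<11)&(abs(Y)<42)&(Z>72)&(Z<95);print(n,m.sum(),np.polyfit(Y[m],Z[m],1),np.median(Z[m]),np.median(X[m]))
E
```

```text
clock: 19.55
ee_pos: [508.4, 161.5, 58.9]
tool_rot: [[0.138, 0.99, 0.0], [0.99, -0.138, -0.0], [-0.0, 0.0, -1.0]]
force: [-0.2, 0.2, 0.2]
finger_gap: 0.823
grip_force: 0.0
clock: 20.92
ee_pos: [508.2, -90.0, 259.5]
tool_rot: [[0.141, 0.99, 0.001], [0.99, -0.141, -0.0], [0.0, 0.001, -1.0]]
force: [-0.0, 0.8, 0.3]
finger_gap: 0.818
grip_force: 0.0
top 410 [-0.  79.6] 79.4269932325517 -0.03996828113028408
side 495 [ 0.  81.1] 81.66727174829623 -2.680361365788568
```

View pics/c8.png

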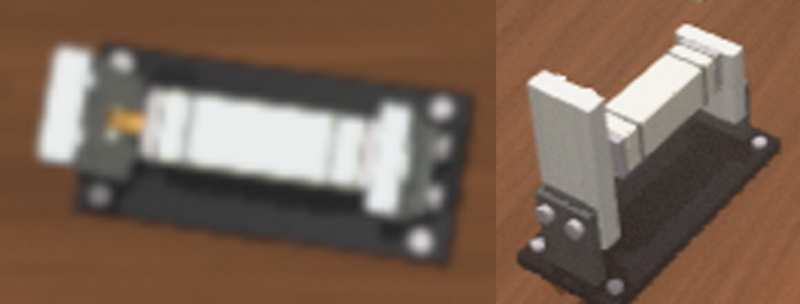

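The bar is level (slope 0). Its cap is flush on the short bracket at (365,150), the brass pin is in the tall bracket at (125,120), and the robot is clear. I'll hand it in.

```bash
python3 -c "
from rig import *
print(finish_job())"
```

```text
the job is handed in; nothing more can be done
None
```

The resistor sits between the brackets, level and held by its own spring with the gripper clear, and I handed the job in at about 21 s; the hand-in gave no verdict.

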